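# Right the fallen wash tin and seat it on the stop bar

## Task

The flat rectangular wash tin has toppled and leans with its top end on the steel splash board. Right it by pushing its foot towards the board, so that its top end slides up the board until the tin stands on its base; then slide it on, upright and square, until its foot bears on the stop bar in front of the board, press it home there for a moment with a steady push of about 10 N, and let go of it. The thin sheet dents easily, so never press it harder than that against the board or bar, and leave the tub, bottle and jar where they are.

Things in the scene. Friction and masses are not known exactly. Their poses are not given: they have to be found in the camera images.
- tin: Closed rectangular sheet-metal tin, 110 mm wide (its x) by 50 mm deep (y) by 180 mm tall (z, base to top), 0.3 to 0.5 kg, too wide to grasp. Origin: centre of its base. It starts leaning about 45 degrees, top end against the board. Its -y face is its back, which ends towards the board, its foot on the stop bar. Leaning less than about 15 degrees, it tips onto its base by itself. Upright, it slides at 1.5 to 4 N.
- board: Fixed upright splash board of slippery steel sheet, 360 mm long (its x), 220 mm high (z), 12 mm thick. Origin: front face, middle of the lower edge. Its front face is the plane y = 0 and faces +y, where the tin is. It carries a clamped steel stop bar on the bench along its foot, 340 mm long, 22 mm high, the bar's front face 8 to 30 mm before the board: its setting is not measured, feel for it.
- tin_back_low (a point): Middle of the tin's long base edge on its -y (back) side: at the start the only edge on the bench. The opposite long base edge, where the foot is pushed, starts 35 mm above the bench and comes down as the tin rises. The push takes about 5 to 12 N; kept low it slides, much above 35 mm it jams.
- tin_back_top (a point): Middle of the tin's long top edge on its -y (back) side, 180 mm from tin_back_low; at the start this edge rests on the board and slides up it as the foot is pushed in.
- ink_tub: Bystander: round ink tub 84 mm across, 62 mm tall, standing on the bench in front of the board's +x part. Origin: centre of its base.
- oil_bottle: Bystander: tall amber glass bottle 66 mm across, 200 mm tall, standing behind the board (its -y side). Origin: centre of its base.
- ink_jar: Bystander: white jar 68 mm across, 70 mm tall, in front of the board's -x end. Origin: centre of its base.
Things that resemble listed ones, but are neither listed nor needed, are in the scene too. Of the things shaped like the tin, the metal one is meant.

How it is judged:
By the outcome, as a careful person would: the job done as asked, in the order asked, and still so for the second after the job is handed in, with the robot touching nothing.
It also fails if it takes over 58 s, if anything falls off the work surface, if the arm or the gripper's body presses on something with over 40 N, if the wrist force passes 120 N, or if a joint passes its speed limit or range.

## Robot

A 6-joint arm with a two-finger parallel gripper is mounted at the origin on the work surface. World frame = base frame: x ahead of the robot, y to its left, z up, the work surface at z = 0. Lengths are in m, angles in degrees, forces in N, time in s.
With the tool pointing down it reaches from about 0.325 to 0.925 m from the base axis. Payload 3.1 kg.
Tool frame: the origin (TCP) lies at the very end of the fingers, on their centre line; the grasp point (between the pads) lies 19 mm behind it (robot.grasp_offset is the distance from the TCP to the grasp point, in m); y points along the fingers, x is the direction in which the jaws open and shut, and the axes are right-handed (so a half turn about y gives the same grasp; the last joint's range is limited). The gripper opens to 85 mm and grips with 20 to 120 N. Pads are 22 mm wide; open, the fingers measure 114 mm over their backs; the gripper's body (76 mm by 85 mm) begins 54 mm behind the grasp point. The pads swing forward as they close: fully open they stand 13 mm farther back than shut.
Start: joints at [61.467, 12.427, 92.441, -0, 75.132, -6.429], TCP at [0.235, 0.579, 0.206] pointing down, gripper open.
Joint ranges: [-157.48, 157.48], [-44.54, 120.13], [17.64, 146.25], [-64.5, 244.5], [7.68, 150.69], [-147.95, 147.95]. Speed limits (degrees/s): [159.86, 159.86, 180, 180, 180, 180].

## Interface

Orientations are given as a 3x3 rotation matrix whose columns are the frame's x, y, z axes.
In Python, from plant import robot gives the robot as it stands.
- The arm moves only by the shell command python3 -m inch 'ROWS'. ROWS is text: rows parted by semicolons, each of 7 numbers parted by spaces: the shift along the tool's x, y, z in m, then the turn, a rotation vector about the tool's x, y, z in degrees, then the opening, from -1 (shut) to 1 (fully open). A call has 1 to 10 rows; each row shifts and turns the commanded pose from where the row before left it, along the tool's axes as they then stand; what a row does not reach is not made up. A row lasts 1/10 s, in which the tool goes at most 50 mm and 8.59 degrees, less where a joint would pass 70% of its speed; a pose out of reach is approached as far as the arm can. A call with a gripper value outside its range is refused whole. The fingers move at their own pace and stop on an object; the grip force is fixed at half the most. Time passes only in rows, so rows that do not move let the fingers close. It gives the time, the measured TCP pose, the force and the opening at its end, in the units of the state.
- robot.read_state(): the state, without advancing time (a new reading comes with each control period).
- robot.camera(name): name is "scene" or "top"; returns a dict with "pixels" (400x640x3 uint8, blue, green, red), "depth" (400x640 float32, m along the optical axis (not along the pixel's ray), 0 where there is no reading), "mtx" (3x3 intrinsics, pixels), "rvec" (rotation vector, rad) and "tvec" (3), from world to camera coordinates, as OpenCV has them. Camera axes: x right, y down, z forward; pixel columns grow to the right and rows downward; lengths in m; the calibration is good to about 2 mm. A picture is of the moment at which its call begins.
- robot.hand_in(): hands the job in, once; it reports no verdict.
The state is a dict: "time_s": time; "qpos": joint angles; "qd": joint speeds; "joint_torque": joint torques, N m; "tcp_pos": TCP position; "tcp_rot": TCP orientation; "wrist_force": force on the tool from outside, world axes, zero at the start; "torque": the same for the moment, N m; "gripper_width": finger opening in m.
Only numpy, scipy, OpenCV 4.12 (cv2) and the standard library are available. Lean on these libraries where they do the work, as an engineer would, in place of code of your own. Each camera call takes 0.05 s, during which the arm holds its last target.

## Working session

There is one attempt and no reset: what is moved stays moved. The work goes in short steps, Python scripts to look and compute and a shell command to move; the robot and the scene stay as the last step left them, time stands still between calls to the robot, and variables do not carry over. Pictures are saved under pics/ and viewed, and the job is handed in when it is done.

```bash
ls; mkdir -p pics
python3 - <<'E'
from plant import robot
import cv2,numpy as np
for n in("scene","top"):
    c=robot.camera(n); cv2.imwrite(f"pics/{n}0.png",c["pixels"]); np.savez(f"pics/{n}0.npz",**c)
    R=cv2.Rodrigues(c["rvec"])[0]; print(n,-R.T@c["tvec"].ravel(), c["mtx"].round(1).tolist())
s=robot.read_state(); print(s)
E
```

```text
pics
scene [1.74386201 0.95545778 1.09882195] [[507.7, 0.0, 318.8], [0.0, 507.7, 207.0], [0.0, 0.0, 1.0]]
top [0.30265724 0.03445576 1.83071033] [[496.6, 0.0, 321.3], [0.0, 496.6, 202.7], [0.0, 0.0, 1.0]]
{'time_s': 0.1, 'qpos': array([ 6.14670437e+01,  1.24742954e+01,  9.25204470e+01,  5.00690767e-04,
        7.51328825e+01, -6.42915740e+00]), 'qd': array([ 0.03853179, -0.14431175, -0.20094513,  0.03585439, -0.00833247,
        0.02202992]), 'joint_torque': array([-5.29102617e-04, -3.98071325e+01, -3.04968953e+01, -2.01946009e-04,
        4.18878495e-03,  7.16876116e-06]), 'tcp_pos': array([0.23477658, 0.57836447, 0.20476819]), 'tcp_rot': array([[ 3.76286596e-01, -1.07140367e-03, -9.26502698e-01],
       [ 9.26500676e-01, -1.95289401e-03,  3.76288033e-01],
       [-2.21251795e-03, -9.99997519e-01,  2.57808384e-04]]), 'wrist_force': array([-0.43838841,  0.21177415, -0.1117377 ]), 'torque': array([-0.0349468 , -0.0134908 ,  0.00922897]), 'gripper_width': 0.08539701439914812}
```

View pics/scene0.png

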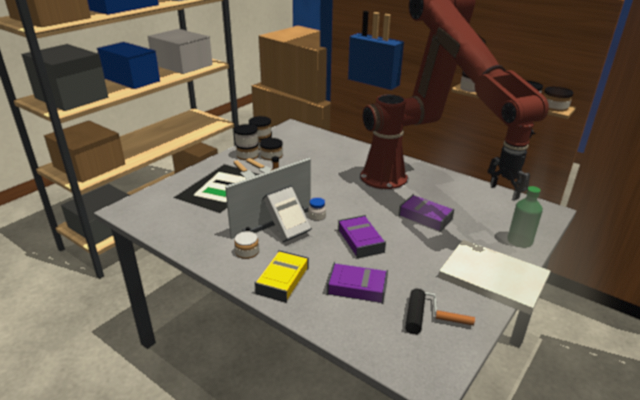

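View pics/top0.png

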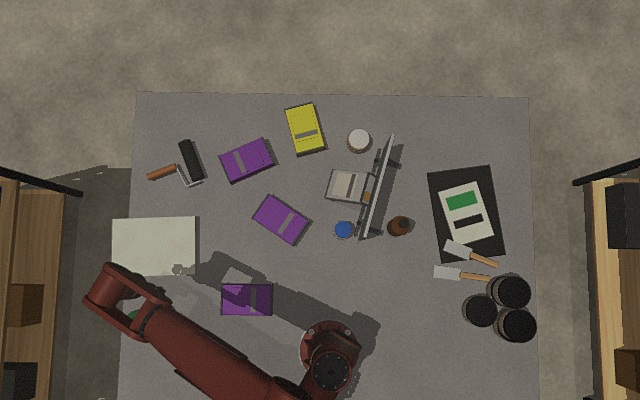

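The lookalikes are the metal tin leaning on the board at top (345,187), three purple boxes at top (247,160), (281,220) and (246,299), and a yellow one at (305,128). The leaning grey-white one should be the tin. I'll check it in close crops.

```bash
cat > h.py <<'E'
import numpy as np,cv2
def load(n): 
    return dict(np.load(n))
def cloud(c):
    d=c["depth"]; v,u=np.mgrid[:400,:640]; K=c["mtx"]
    P=np.stack([(u-K[0,2])/K[0,0]*d,(v-K[1,2])/K[1,1]*d,d],-1)
    R=cv2.Rodrigues(c["rvec"])[0]
    W=(P-c["tvec"].ravel())@R
    W[d<=0]=np.nan
    return W
def px(c,p): return cv2.projectPoints(np.array(p,float).reshape(-1,3),c["rvec"],c["tvec"],c["mtx"],None)[0].reshape(-1,2)
E
python3 - <<'E'
from h import *
for n,(a,b,w,h) in {"top":(310,115,110,135),"scene":(215,145,130,120)}.items():
    c=load(f"pics/{n}0.npz"); 
    cv2.imwrite(f"pics/{n}crop0.png",cv2.resize(c["pixels"][b:b+h,a:a+w],None,fx=4.4,fy=4.4,interpolation=cv2.INTER_CUBIC))
c=load("pics/top0.npz");W=cloud(c)
for v in range(130,245,8):
    print(v,[(u,*W[v,u].round(3)) for u in range(324,400,8)] if v in(178,186,194) else [(u,W[v,u,2].round(3)) for u in range(324,400,6)])
E
```

```text
130 [(324, np.float64(0.004)), (330, np.float64(0.001)), (336, np.float64(0.001)), (342, np.float64(0.003)), (348, np.float64(-0.0)), (354, np.float64(0.064)), (360, np.float64(0.054)), (366, np.float64(0.002)), (372, np.float64(0.002)), (378, np.float64(-0.004)), (384, np.float64(0.002)), (390, np.float64(0.003)), (396, np.float64(-0.003))]
138 [(324, np.float64(0.002)), (330, np.float64(-0.006)), (336, np.float64(0.005)), (342, np.float64(0.008)), (348, np.float64(0.054)), (354, np.float64(0.067)), (360, np.float64(0.059)), (366, np.float64(0.055)), (372, np.float64(-0.009)), (378, np.float64(0.007)), (384, np.float64(-0.001)), (390, np.float64(0.219)), (396, np.float64(0.003))]
146 [(324, np.float64(0.051)), (330, np.float64(-0.005)), (336, np.float64(-0.001)), (342, np.float64(0.006)), (348, np.float64(0.034)), (354, np.float64(0.056)), (360, np.float64(0.062)), (366, np.float64(0.054)), (372, np.float64(0.004)), (378, np.float64(0.007)), (384, np.float64(0.0)), (390, np.float64(0.218)), (396, np.float64(-0.005))]
154 [(324, np.float64(-0.001)), (330, np.float64(0.004)), (336, np
[... 4293 characters left out ...]
(0.142))]
234 [(324, np.float64(-0.007)), (330, np.float64(-0.003)), (336, np.float64(0.051)), (342, np.float64(0.072)), (348, np.float64(0.072)), (354, np.float64(0.013)), (360, np.float64(0.042)), (366, np.float64(0.222)), (372, np.float64(0.004)), (378, np.float64(0.01)), (384, np.float64(0.011)), (390, np.float64(0.006)), (396, np.float64(0.103))]
242 [(324, np.float64(-0.005)), (330, np.float64(0.012)), (336, np.float64(-0.002)), (342, np.float64(-0.003)), (348, np.float64(-0.001)), (354, np.float64(0.006)), (360, np.float64(0.0)), (366, np.float64(-0.003)), (372, np.float64(-0.005)), (378, np.float64(-0.0)), (384, np.float64(0.001)), (390, np.float64(0.003)), (396, np.float64(-0.001))]
```

View pics/topcrop0.png

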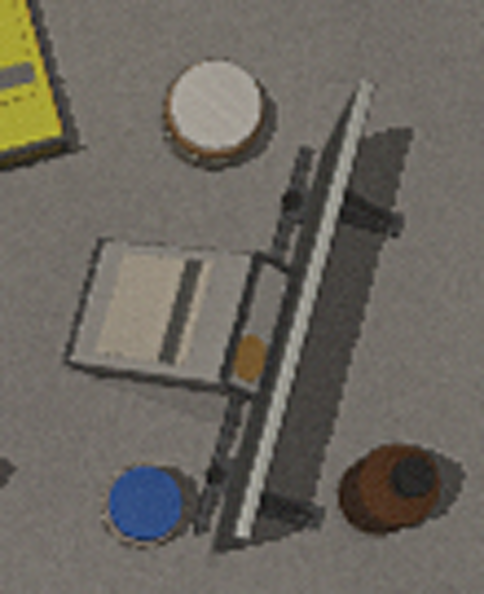

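View pics/scenecrop0.png

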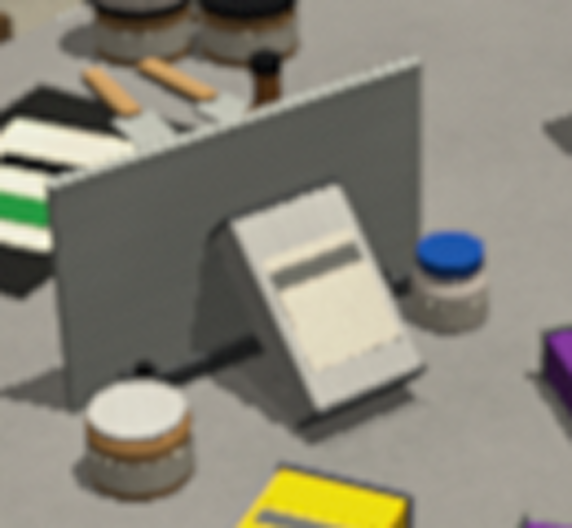

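The crops confirm it: the sheet-metal tin has a pale label and a brown cap. In the top view its foot edge runs (333,169)–(325,197) and its top end (368,172)–(360,202). The board's top edge runs (393,134)–(366,236) and the bar is visible in front of it. The white-lidded tub is at (359,140), the blue-lidded jar at (343,229) and the bottle at (399,226). Now the geometry.

```bash
cat >> h.py <<'E'
def ray(c,uv,z):
    R=cv2.Rodrigues(c["rvec"])[0]; o=-R.T@c["tvec"].ravel()
    d=R.T@np.linalg.inv(c["mtx"])@np.array([uv[0],uv[1],1.])
    return o+d*(z-o[2])/d[2]
E
python3 - <<'E'
from h import *
t=load("pics/top0.npz");s=load("pics/scene0.npz");T=cloud(t);S=cloud(s)
def plane(P):
    P=P[np.isfinite(P).all(1)]
    for _ in range(5):
        m=P.mean(0);n=np.linalg.svd(P-m)[2][2];r=(P-m)@n;P=P[abs(r)<2.5*r.std()+1e-4]
    return m,n*np.sign(n[2] if abs(n[2])>.3 else n[1]),r.std(),len(P)
def poly(W,uv):
    m=np.zeros((400,640),np.uint8);cv2.fillPoly(m,[np.int32(uv)],1);return W[m>0]
# board front face in scene
bd=lambda L:[(215+x/4.4,145+y/4.4) for x,y in L]
m,n,sd,k=plane(np.r_[poly(S,bd([(70,200),(200,160),(190,310),(80,370)])),poly(S,bd([(350,100),(410,85),(410,240),(395,260)]))])
print("board",m,n,sd,k,"yaw",np.degrees(np.arctan2(-n[0],n[1])))
tm=lambda L:[(310+x/4.4,115+y/4.4) for x,y in L]
for nm,c in(("t",plane(poly(T,tm([(105,250),(245,262),(217,370),(78,353)])))),("s",plane(poly(S,bd([(240,225),(335,195),(410,360),(325,400)]))))):
    print("tin",nm,c,"lean",90-np.degrees(np.arccos(c[1][2])),"yaw",np.degrees(np.arctan2(-c[1][0],c[1][1])))
print("topend",plane(poly(T,tm([(262,265),(283,275),(255,380),(235,375)]))))
for p in [(372,82),(236,535)]: print("boardtop front?",ray(t,tm([p])[0],.22))
for p in [(100,238),(68,362)]: print("foot",ray(t,tm([p])[0],.035))
for p in [(257,252),(222,382)]: print("topfront",ray(t,tm([p])[0],.162))
for p in [(300,150),(195,530)]: print("bar",ray(t,tm([p])[0],.022))
for p,z in [((217,105),.062),((146,503),.07),((395,487),.1)]: print("by",ray(t,tm([p])[0],z))
for p in [(322,412),(422,365)]: print("foot s",ray(s,bd([p])[0],.035))
E
```

```text
board [ 0.60953197 -0.16136211  0.12915099] [ 0.26086086  0.96535006 -0.00713304] 0.003225118361492438 1429 yaw -15.1215426849775
tin t (array([ 0.58494407, -0.05340086,  0.09946395]), array([0.1830149 , 0.68189698, 0.70818222]), np.float64(0.003118482584254253), 851) lean 45.087207631648596 yaw -15.023606358979091
tin s (array([ 0.58462372, -0.05124861,  0.09883714]), array([0.17224167, 0.67934192, 0.71332136]), np.float64(0.004036028170619636), 989) lean 45.505796960736646 yaw -14.227084862237403
topend (array([ 0.56789138, -0.12859466,  0.14233655]), array([-0.17011049, -0.7538631 ,  0.63462812]), np.float64(0.002617514289077914), 148)
boardtop front? [ 0.73966582 -0.2078503   0.22      ]
boardtop front? [ 0.39570331 -0.10633958  0.22      ]
foot [ 0.65265271 -0.00787669  0.035     ]
foot [0.54771785 0.01743261 0.035     ]
topfront [ 0.61871483 -0.12681903  0.162     ]
topfront [ 0.51663002 -0.10015169  0.162     ]
bar [ 0.73342894 -0.17648486  0.022     ]
bar [ 0.41077378 -0.08969393  0.022     ]
by [ 0.76097732 -0.10295106  0.062     ]
by [ 0.42909323 -0.04672278  0.07      ]
by [ 0.44259432 -0.2429512   0.1       ]
foot s [ 0.64732245 -0.00337156  0.035     ]
foot s [0.54574732 0.01923255 0.035     ]
```

Board frame: n ≈ (0.261, 0.965), along-board axis ex = (0.965, −0.261), with the board plane at s ≈ 3 mm. The tin is square to it at t ≈ 0.578, with its foot edge at s ≈ 0.162 (45° geometry predicts 0.166) and 35 mm up. The bar's front face is about 18 mm before the board by eye. Next I'll bring the tool over, half shut so two fingertips straddle the middle of the foot.

```bash
python3 -m inch '-0.0255 0 -0.0392 0 0 0 0;-0.0255 0 -0.0392 0 0 0 0;-0.0255 0 -0.0392 0 0 0 0;-0.0255 0 -0.0392 0 0 0 0;-0.0255 0 -0.0392 0 0 0 0;-0.0255 0 -0.0392 0 0 0 0;-0.0255 0 -0.0392 0 0 0 0;-0.0255 0 -0.0392 0 0 0 0;-0.0255 0 -0.0392 0 0 0 0;-0.0255 0 -0.0392 0 0 0 0'
python3 -m inch '0 0 0 0 8.5 0 0;0 0 0 0 8.5 0 0;0 0 0 0 8.5 0 0;0 0 0 0 8.5 0 0;0 0 0 0 8.5 0 0;0 0 0 0 8.5 0 0;0 0 0 0 8.5 0 0;0 0 0 0 8.5 0 0;0 0 0 0 8.5 0 0;0 0 0 0 6.5 0 0'
```

```text
time_s: 1.1
tcp_pos: [0.5028, 0.1935, 0.2056]
tcp_rot: [[0.376, -0.001, -0.926], [0.926, 0.0, 0.376], [-0.0, -1.0, 0.001]]
wrist_force: [-0.3, 0.7, 0.5]
gripper_width: 0.0424
time_s: 2.1
tcp_pos: [0.5019, 0.1952, 0.2053]
tcp_rot: [[0.964, -0.001, 0.266], [-0.266, -0.0, 0.964], [-0.001, -1.0, -0.001]]
wrist_force: [0.4, -1.0, 0.1]
gripper_width: 0.0425
```

```bash
python3 -m inch '0.036 0 -0.03 0 0 0 0;0.036 0 -0.03 0 0 0 0;0.036 0 -0.03 0 0 0 0;0.036 0 -0.029 0 0 0 0;0 0 0 -7 0 0 0;0 0 0 -7 0 0 0;0 0 0 -6 0 0 0;0 0 0 0 0 0 0;0 0 0 0 0 0 0'
cat >> h.py <<'E'
def st(pr=True):
    from plant import robot
    s=robot.read_state();p=s["tcp_pos"];f=s["wrist_force"];n=np.array([.2609,.9654]);e=np.array([.9654,-.2609]);R=s["tcp_rot"]
    print("t %.4f s %.4f z %.4f  Fn %.2f Ft %.2f Fz %.2f tilt %.1f yaw %.2f T %.1f"%(p[:2]@e,p[:2]@n,p[2],f[:2]@n,f[:2]@e,f[2],np.degrees(np.arctan2(-R[:2,1]@n,-R[2,1])),np.degrees(np.arctan2(R[1,0],R[0,0])),s["time_s"]),"trq",s["torque"].round(2),"q",s["qpos"].round(0))
E
python3 -c "from h import *;st()"
```

```text
time_s: 3.0
tcp_pos: [0.6099, 0.0434, 0.2049]
tcp_rot: [[0.966, -0.09, 0.243], [-0.259, -0.329, 0.908], [-0.002, -0.94, -0.342]]
wrist_force: [-0.5, 0.5, 0.3]
gripper_width: 0.0429
t 0.5775 s 0.2010 z 0.2049  Fn 0.33 Ft -0.65 Fz 0.28 tilt 20.0 yaw -15.03 T 3.0 trq [ 0.16 -0.04 -0.01] q [  7.  17.  89. -19.  82.  26.]
```

```bash
python3 -m inch '0 0.0344 0.0125 0 0 0 0;0 0.0344 0.0125 0 0 0 0;0 0.0344 0.0125 0 0 0 0;0 0.0344 0.0125 0 0 0 0;0 0.0344 0.0125 0 0 0 0;0 0 0 0 0 0 0;0 0 0 0 0 0 0'
python3 - <<'E'
from h import *;st()
from plant import robot
c=robot.camera("scene");cv2.imwrite("pics/s1.png",cv2.resize(c["pixels"][130:280,210:360],None,fx=4,fy=4,interpolation=cv2.INTER_CUBIC))
E
```

```text
time_s: 3.7
tcp_pos: [0.6098, 0.0418, 0.0232]
tcp_rot: [[0.965, -0.091, 0.245], [-0.262, -0.33, 0.907], [-0.001, -0.94, -0.342]]
wrist_force: [0.8, 1.0, 0.5]
gripper_width: 0.043
t 0.5778 s 0.1995 z 0.0232  Fn 1.15 Ft 0.47 Fz 0.45 tilt 20.0 yaw -15.17 T 3.7 trq [ 0.2  -0.09 -0.05] q [  7.  29.  94. -20.  66.  32.]
```

View pics/s1.png

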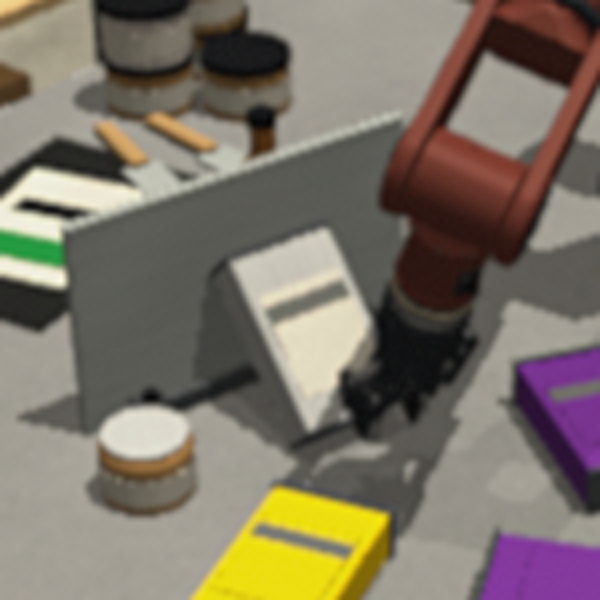

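The gripper is just in front of the foot, with both fingertips at the low edge and nothing touched. I'll close in gently.

```bash
python3 -m inch '0 0.0017 -0.0047 0 0 0 0;0 0.0017 -0.0047 0 0 0 0;0 0.0017 -0.0047 0 0 0 0;0 0.0017 -0.0047 0 0 0 0;0 0 0 0 0 0 0';python3 -c "from h import *;st()"
python3 -m inch '0 0.0007 -0.0019 0 0 0 0;0 0.0007 -0.0019 0 0 0 0;0 0.0007 -0.0019 0 0 0 0;0 0 0 0 0 0 0';python3 -c "from h import *;st()"
python3 -m inch '0 0.0007 -0.0019 0 0 0 0;0 0.0007 -0.0019 0 0 0 0;0 0.0007 -0.0019 0 0 0 0;0 0 0 0 0 0 0';python3 -c "from h import *;st()"
```

```text
time_s: 4.25
tcp_pos: [0.605, 0.0227, 0.0234]
tcp_rot: [[0.965, -0.089, 0.246], [-0.261, -0.33, 0.907], [0.0, -0.94, -0.342]]
wrist_force: [-0.0, 0.3, -0.1]
gripper_width: 0.0422
t 0.5782 s 0.1798 z 0.0234  Fn 0.27 Ft -0.11 Fz -0.11 tilt 20.0 yaw -15.15 T 4.2 trq [ 0.23 -0.11 -0.06] q [  6.  28.  96. -21.  65.  31.]
time_s: 4.65
tcp_pos: [0.6034, 0.0175, 0.0229]
tcp_rot: [[0.965, -0.089, 0.245], [-0.261, -0.33, 0.907], [-0.0, -0.94, -0.342]]
wrist_force: [-0.6, -0.1, 0.2]
gripper_width: 0.0428
t 0.5780 s 0.1743 z 0.0229  Fn -0.23 Ft -0.51 Fz 0.23 tilt 20.0 yaw -15.11 T 4.7 trq [ 0.12 -0.04 -0.06] q [  5.  28.  96. -21.  65.  31.]
time_s: 5.05
tcp_pos: [0.6019, 0.0115, 0.0229]
tcp_rot: [[0.965, -0.089, 0.245], [-0.261, -0.33, 0.907], [-0.0, -0.94, -0.342]]
wrist_force: [0.8, 0.5, -0.5]
gripper_width: 0.0429
t 0.5781 s 0.1681 z 0.0229  Fn 0.71 Ft 0.65 Fz -0.50 tilt 20.0 yaw -15.12 T 5.0 trq [ 0.18 -0.07  0.02] q [  5.  28.  96. -21.  64.  30.]
```

```bash
for i in 1; do python3 -m inch '0 0.0007 -0.0019 0 0 0 0;0 0.0007 -0.0019 0 0 0 0;0 0 0 0 0 0 0';done;python3 -c "from h import *;st()"
python3 -m inch '0 0.0007 -0.0019 0 0 0 0;0 0.0007 -0.0019 0 0 0 0;0 0 0 0 0 0 0';python3 -c "from h import *;st()"
```

```text
time_s: 5.35
tcp_pos: [0.6008, 0.0076, 0.023]
tcp_rot: [[0.965, -0.089, 0.245], [-0.261, -0.33, 0.907], [-0.0, -0.94, -0.342]]
wrist_force: [-0.3, -0.0, 0.9]
gripper_width: 0.0428
t 0.5781 s 0.1641 z 0.0230  Fn -0.10 Ft -0.26 Fz 0.91 tilt 20.0 yaw -15.11 T 5.3 trq [ 0.13 -0.01  0.1 ] q [  4.  28.  97. -21.  64.  30.]
time_s: 5.65
tcp_pos: [0.5998, 0.0037, 0.023]
tcp_rot: [[0.965, -0.089, 0.245], [-0.261, -0.33, 0.907], [-0.0, -0.94, -0.342]]
wrist_force: [-0.1, 0.4, -0.4]
gripper_width: 0.0429
t 0.5781 s 0.1600 z 0.0230  Fn 0.34 Ft -0.21 Fz -0.37 tilt 20.0 yaw -15.12 T 5.7 trq [ 0.12  0.   -0.04] q [  4.  27.  97. -21.  64.  30.]
```

Run:
```python
from h import *
from plant import robot
c=robot.camera("scene");a=cv2.resize(c["pixels"][180:250,260:330],None,fx=8,fy=8,interpolation=cv2.INTER_CUBIC)
cv2.imwrite("pics/s2.png",a)
d=robot.camera("top");cv2.imwrite("pics/t2.png",cv2.resize(d["pixels"][150:240,300:400],None,fx=6,fy=6,interpolation=cv2.INTER_CUBIC))
from plant import robot
p=robot.read_state()["tcp_pos"];print(px(c,p),px(d,p))
```

```text
[[298.29983263 235.95245735]] [[329.28427502 183.74908398]]
```

View pics/s2.png

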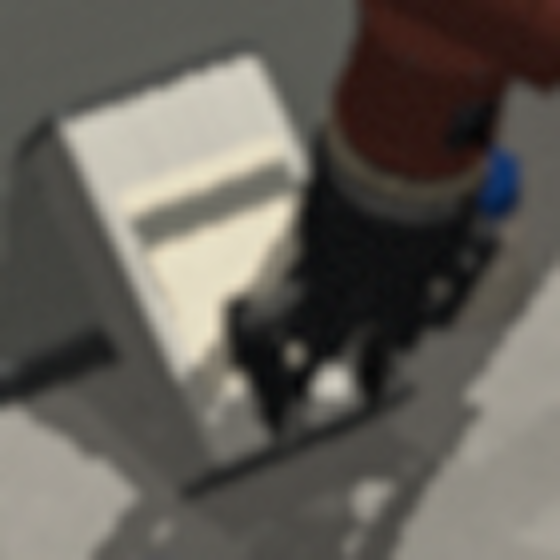

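View pics/t2.png

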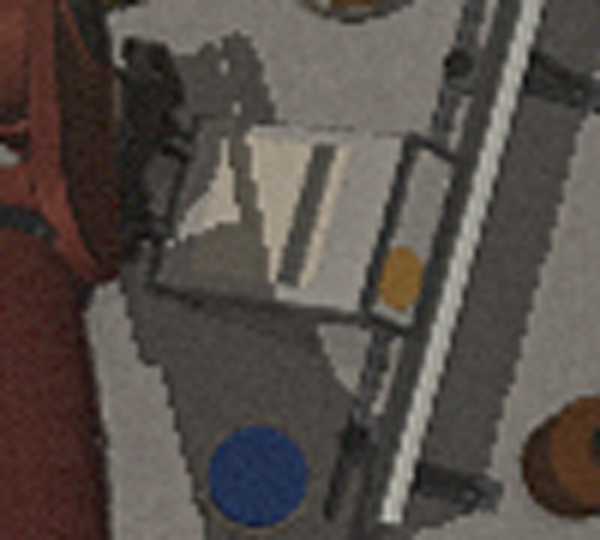

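The fingertips sit about 4 px (~10 mm) behind the nominal TCP at this opening: they show at (294,234) and (307,230) against a TCP projection of (298,236). So they are level with the edge at roughly 35 mm, not below it. I'll back off, go lower and close in again.

```bash
python3 -m inch '0 -0.0024 0.0066 0 0 0 0;0 -0.0024 0.0066 0 0 0 0;0 -0.0024 0.0066 0 0 0 0;0 0.0066 0.0024 0 0 0 0;0 0.0066 0.0024 0 0 0 0;0 0 0 0 0 0 0';python3 -c "from h import *;st()"
python3 -m inch '0 0.0014 -0.0038 0 0 0 0;0 0.0014 -0.0038 0 0 0 0;0 0.0007 -0.0019 0 0 0 0;0 0.0007 -0.0019 0 0 0 0;0 0 0 0 0 0 0';python3 -c "from h import *;st()"
```

```text
time_s: 6.35
tcp_pos: [0.6037, 0.0242, 0.007]
tcp_rot: [[0.965, -0.092, 0.244], [-0.261, -0.33, 0.907], [-0.003, -0.939, -0.343]]
wrist_force: [-0.1, 0.7, 0.1]
gripper_width: 0.0429
t 0.5765 s 0.1809 z 0.0070  Fn 0.63 Ft -0.26 Fz 0.07 tilt 20.1 yaw -15.11 T 6.3 trq [0.14 0.01 0.06] q [  6.  30.  96. -21.  64.  32.]
time_s: 6.85
tcp_pos: [0.6022, 0.0121, 0.0091]
tcp_rot: [[0.965, -0.089, 0.245], [-0.261, -0.33, 0.907], [0.0, -0.94, -0.342]]
wrist_force: [0.5, -0.4, -0.3]
gripper_width: 0.0422
t 0.5782 s 0.1688 z 0.0091  Fn -0.30 Ft 0.62 Fz -0.28 tilt 20.0 yaw -15.14 T 6.8 trq [ 0.12  0.   -0.  ] q [  5.  29.  96. -21.  63.  31.]
```

```bash
for i in 1 2 3; do python3 -m inch '0 0.0007 -0.0019 0 0 0 0;0 0.0007 -0.0019 0 0 0 0;0 0 0 0 0 0 0' >/dev/null;python3 -c "from h import *;st()"; done
```

```text
t 0.5782 s 0.1653 z 0.0090  Fn -0.13 Ft 1.75 Fz 0.51 tilt 20.0 yaw -15.11 T 7.2 trq [ 0.21 -0.05 -0.03] q [  4.  29.  97. -21.  63.  31.]
t 0.5789 s 0.1632 z 0.0094  Fn 4.99 Ft 0.12 Fz 0.33 tilt 19.8 yaw -15.11 T 7.5 trq [ 0.87 -0.15 -0.05] q [  4.  29.  97. -21.  63.  30.]
t 0.5792 s 0.1592 z 0.0094  Fn 5.23 Ft -0.26 Fz 0.43 tilt 19.8 yaw -15.09 T 7.8 trq [ 0.84 -0.31  0.01] q [  4.  28.  97. -21.  63.  30.]
```

Contact at about 5 N and the foot is sliding. I'll keep pushing and sink slightly.

```bash
for i in 1 2; do python3 -m inch '0 0.0011 -0.0022 0 0 0 0;0 0.0011 -0.0022 0 0 0 0;0 0.0011 -0.0022 0 0 0 0;0 0.0011 -0.0022 0 0 0 0' >/dev/null;python3 -c "from h import *;st()"; done
```

```text
t 0.5788 s 0.1485 z 0.0080  Fn 3.20 Ft 0.11 Fz 0.55 tilt 19.9 yaw -15.08 T 8.2 trq [ 0.71 -0.24 -0.02] q [  3.  28.  98. -22.  62.  29.]
t 0.5778 s 0.1371 z 0.0063  Fn 3.02 Ft 0.77 Fz -0.29 tilt 20.0 yaw -15.11 T 8.6 trq [ 0.61 -0.22 -0.03] q [  2.  28.  98. -22.  62.  29.]
```

```bash
cat > look.py <<'E'
from h import *
from plant import robot
import sys
k=sys.argv[1]
c=robot.camera("scene");np.savez(f"pics/s{k}.npz",**c)
d=robot.camera("top");np.savez(f"pics/t{k}.npz",**d)
a=cv2.resize(c["pixels"][165:255,220:340],None,fx=6.5,fy=6.5,interpolation=cv2.INTER_CUBIC)
cv2.imwrite(f"pics/s{k}.png",a);cv2.imwrite(f"pics/t{k}.png",cv2.resize(d["pixels"][125:245,310:410],None,fx=4.8,fy=4.8,interpolation=cv2.INTER_CUBIC))
st()
E
python3 look.py 3
```

```text
t 0.5778 s 0.1367 z 0.0064  Fn 2.05 Ft 0.61 Fz -0.06 tilt 20.1 yaw -15.13 T 8.7 trq [ 0.42 -0.13 -0.  ] q [  2.  28.  98. -22.  62.  29.]
```

View pics/s3.png

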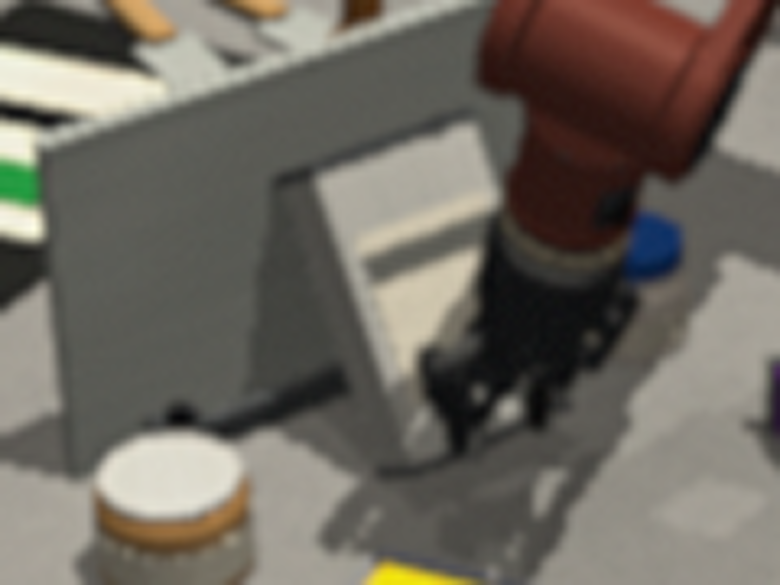

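The tin is rising evenly: its foot is at about (390,470) and its top at (470,120) in this crop, now leaning roughly 31°. I'll continue with more tool tilt so the gripper body stays clear of the face.

```bash
python3 -m inch '0 0.0009 -0.0023 -1.5 0 0 0;0 0.001 -0.0023 -1.5 0 0 0;0 0.0011 -0.0023 -1.5 0 0 0;0 0.0011 -0.0022 -1.5 0 0 0' >/dev/null;python3 -c "from h import *;st()"
python3 -m inch '0 0.0011 -0.0023 -1.5 0 0 0;0 0.0012 -0.0022 -1.5 0 0 0;0 0.0012 -0.0022 -1.5 0 0 0;0 0.0013 -0.0021 -1.5 0 0 0' >/dev/null;python3 -c "from h import *;st()"; python3 look.py 4
```

```text
t 0.5781 s 0.1276 z 0.0061  Fn 3.09 Ft -1.28 Fz 0.38 tilt 26.1 yaw -15.08 T 9.1 trq [ 0.6  -0.16 -0.09] q [  4.  30.  97. -27.  65.  33.]
t 0.5781 s 0.1173 z 0.0061  Fn 2.31 Ft 0.21 Fz -0.00 tilt 32.1 yaw -15.10 T 9.4 trq [ 0.6  -0.19 -0.02] q [  6.  32.  96. -32.  68.  37.]
t 0.5780 s 0.1173 z 0.0059  Fn 1.33 Ft 0.09 Fz 0.14 tilt 32.1 yaw -15.05 T 9.6 trq [ 0.45 -0.14 -0.01] q [  6.  32.  96. -32.  68.  37.]
```

View pics/s4.png

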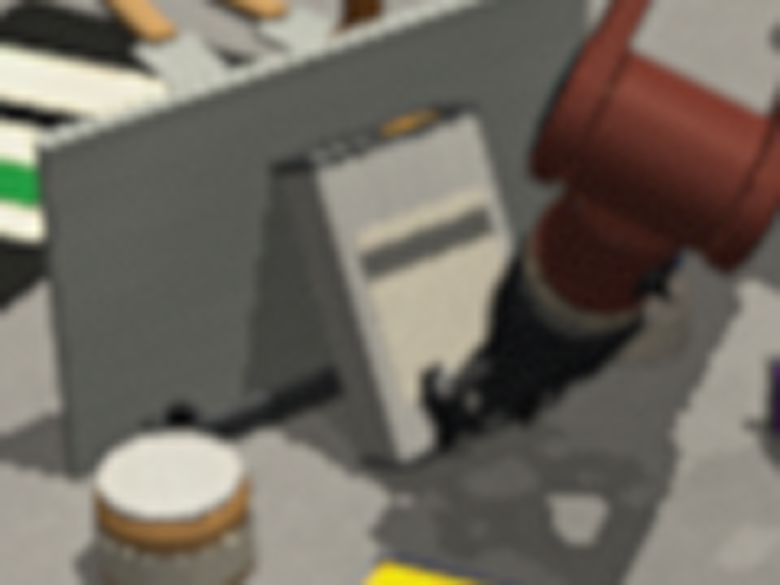

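View pics/t4.png

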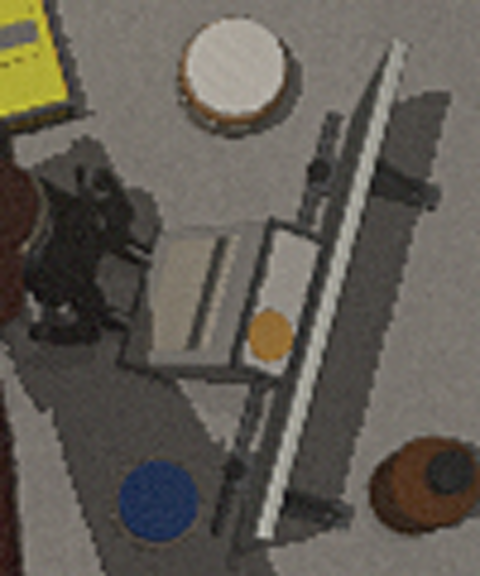

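```bash
python3 -m inch '0 0.0013 -0.0021 -1 0 0 0;0 0.0014 -0.0021 -1 0 0 0;0 0.0014 -0.0021 -1 0 0 0;0 0.0014 -0.0021 -1 0 0 0' >/dev/null;python3 -c "from h import *;st()"
python3 -m inch '0 0.0012 -0.0016 0 0 0 0;0 0.0012 -0.0016 0 0 0 0;0 0.0012 -0.0016 0 0 0 0' >/dev/null; python3 look.py 5
python3 - <<'E'
from h import *
S=cloud(load("pics/s5.npz"));T=cloud(load("pics/t5.npz"))
# tin cloud in board frame
n=np.array([.2609,.9654]);e=np.array([.9654,-.2609])
P=S.reshape(-1,3);q=np.c_[P[:,:2]@e,P[:,:2]@n,P[:,2]]
m=(q[:,0]>.53)&(q[:,0]<.625)&(q[:,1]>.015)&(q[:,1]<.14)&(q[:,2]>.11)&(q[:,2]<.165)
A=q[m];f=np.linalg.lstsq(np.c_[np.ones(m.sum()),A[:,2],A[:,0]-.578],A[:,1],rcond=None)[0];r=A[:,1]-np.c_[np.ones(m.sum()),A[:,2],A[:,0]-.578]@f
g=abs(r)<.008;f=np.linalg.lstsq(np.c_[np.ones(g.sum()),A[g,2],A[g,0]-.578],A[g,1],rcond=None)[0];print(m.sum(),g.sum(),f,"lean",np.degrees(np.arctan(f[1])))
E
```

```text
t 0.5781 s 0.1072 z 0.0062  Fn 2.89 Ft 1.31 Fz 0.33 tilt 36.1 yaw -15.11 T 9.9 trq [ 0.58 -0.14 -0.03] q [  6.  34.  95. -36.  70.  40.]
t 0.5780 s 0.1009 z 0.0062  Fn 1.30 Ft -0.48 Fz 0.24 tilt 36.0 yaw -15.14 T 10.3 trq [ 0.38 -0.16 -0.  ] q [  6.  34.  96. -36.  70.  39.]
372 346 [ 0.12565307 -0.41854118 -0.02223964] lean -22.711317827049236
```

View pics/s5.png

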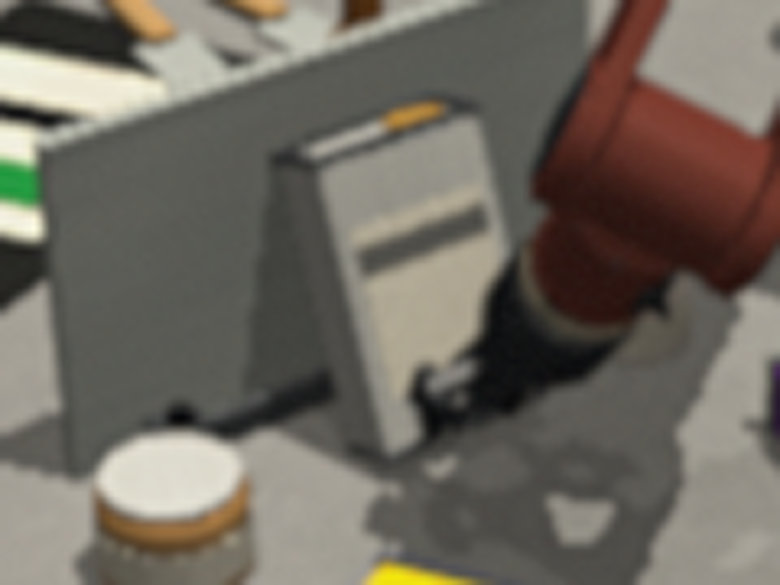

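Measured lean is now about 22.7°, and the foot edge is at s ≈ 0.118 as the geometry predicts. About 25–30 mm more to go.

```bash
for i in 1 2 3; do python3 -m inch '0 0.0012 -0.0016 0 0 0 0;0 0.0012 -0.0016 0 0 0 0;0 0.0012 -0.0016 0 0 0 0;0 0.0012 -0.0016 0 0 0 0' >/dev/null; python3 -c "from h import *;st()";done; python3 look.py 6
cat > lean.py <<'E'
from h import *
import sys
k=sys.argv[1]
S=cloud(load(f"pics/s{k}.npz"))
n=np.array([.2609,.9654]);e=np.array([.9654,-.2609])
P=S.reshape(-1,3);q=np.c_[P[:,:2]@e,P[:,:2]@n,P[:,2]]
m=(q[:,0]>.53)&(q[:,0]<.625)&(q[:,1]>.015)&(q[:,1]<.14)&(q[:,2]>.10)&(q[:,2]<.165)
A=q[m];X=np.c_[np.ones(len(A)),A[:,2],A[:,0]-.578];g=np.ones(len(A),bool)
for _ in range(6):
    f=np.linalg.lstsq(X[g],A[g,1],rcond=None)[0];r=A[:,1]-X@f;g=abs(r)<.008
print(m.sum(),g.sum(),"face s at z=0 %.4f lean %.1f yaw off %.1f"%(f[0],-np.degrees(np.arctan(f[1])),np.degrees(f[2])), "ztop",np.nanpercentile(q[(q[:,0]>.54)&(q[:,0]<.61)&(q[:,1]>.03)&(q[:,1]<.12)][:,2],97))
E
python3 lean.py 6
```

```text
t 0.5781 s 0.0933 z 0.0060  Fn 2.27 Ft 0.37 Fz -0.54 tilt 36.0 yaw -15.11 T 10.8 trq [ 0.55 -0.14 -0.01] q [  5.  33.  96. -36.  69.  39.]
t 0.5781 s 0.0853 z 0.0058  Fn 1.65 Ft 0.38 Fz -1.22 tilt 36.0 yaw -15.10 T 11.2 trq [ 0.5  -0.1   0.04] q [  4.  33.  97. -37.  69.  39.]
t 0.5781 s 0.0773 z 0.0057  Fn 1.57 Ft -0.31 Fz -0.89 tilt 36.0 yaw -15.11 T 11.6 trq [ 0.53 -0.11 -0.01] q [  4.  33.  97. -37.  68.  38.]
t 0.5781 s 0.0770 z 0.0058  Fn 0.98 Ft -0.42 Fz 0.59 tilt 36.0 yaw -15.11 T 11.7 trq [ 0.3  -0.09 -0.04] q [  4.  33.  97. -37.  68.  38.]
376 356 face s at z=0 0.0928 lean 12.7 yaw off -0.2 ztop 0.1848061951582111
```

View pics/s6.png

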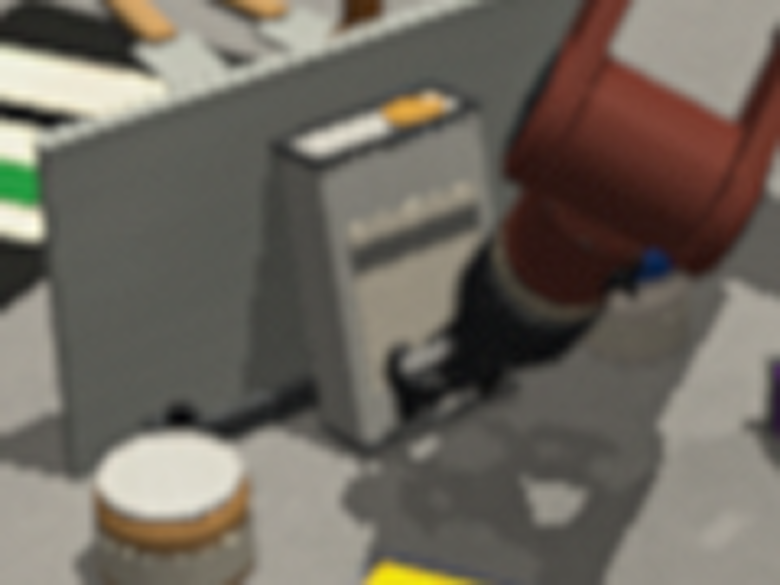

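Lean is 12.7°, below the tipping limit. I'll push 4 mm more for margin, then draw back so it can settle on its base.

```bash
python3 -m inch '0 0.0012 -0.0016 0 0 0 0;0 0.0012 -0.0016 0 0 0 0;0 0 0 0 0 0 0' >/dev/null; python3 look.py 7; python3 lean.py 7
python3 -m inch '0 -0.0047 0.0065 0 0 0 0;0 -0.0071 0.0097 0 0 0 0;0 0 0 0 0 0 0;0 0 0 0 0 0 0;0 0 0 0 0 0 0;0 0 0 0 0 0 0'>/dev/null; python3 look.py 8; python3 lean.py 8
```

```text
t 0.5781 s 0.0732 z 0.0058  Fn 0.48 Ft -0.40 Fz -0.65 tilt 36.0 yaw -15.11 T 12.1 trq [ 0.38 -0.07 -0.01] q [  3.  33.  97. -37.  68.  38.]
381 369 face s at z=0 0.0880 lean 11.1 yaw off -0.1 ztop 0.18438362769773647
t 0.5781 s 0.0933 z 0.0057  Fn -0.34 Ft -0.02 Fz -0.41 tilt 36.0 yaw -15.12 T 12.8 trq [ 0.3  -0.1   0.02] q [  5.  33.  96. -36.  69.  39.]
374 364 face s at z=0 0.0872 lean 7.1 yaw off -0.3 ztop 0.18366755261178797
```

View pics/s8.png

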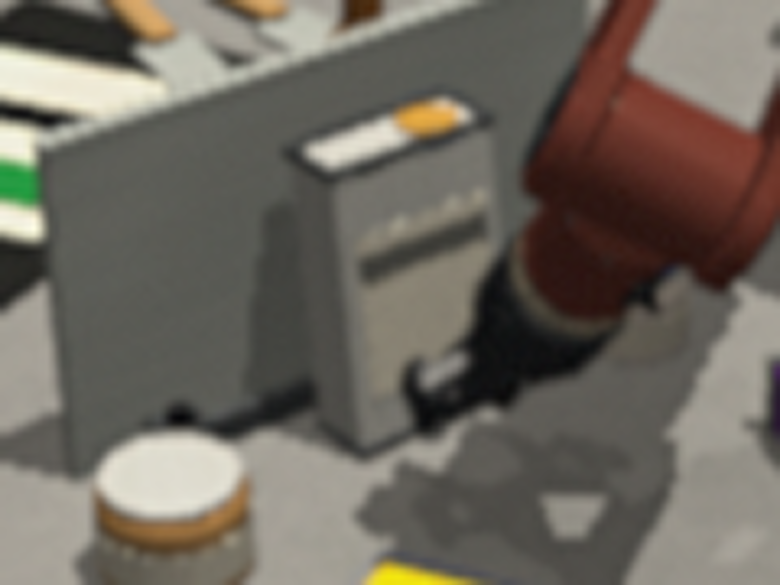

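View pics/t8.png

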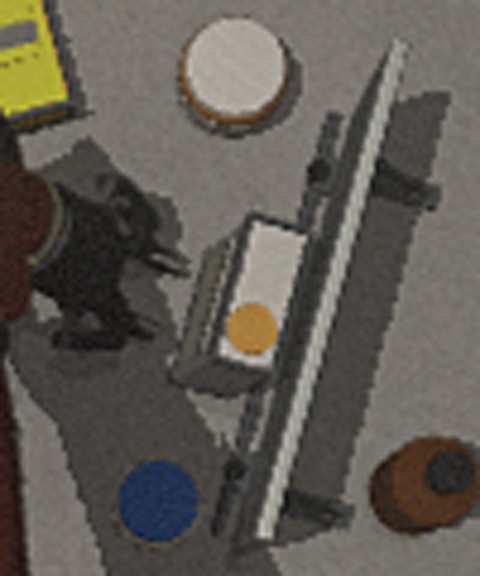

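```bash
python3 -m inch '0 0 0 0 0 0 0;0 0 0 0 0 0 0;0 0 0 0 0 0 0;0 0 0 0 0 0 0;0 0 0 0 0 0 0;0 0 0 0 0 0 0'>/dev/null; python3 look.py 9; python3 lean.py 9
```

```text
t 0.5781 s 0.0935 z 0.0057  Fn -0.33 Ft 0.19 Fz -0.20 tilt 36.0 yaw -15.10 T 13.4 trq [ 0.24 -0.08  0.06] q [  5.  33.  96. -36.  69.  39.]
319 314 face s at z=0 0.0867 lean -2.5 yaw off 0.3 ztop 0.18313870181355493
```

View pics/s9.png

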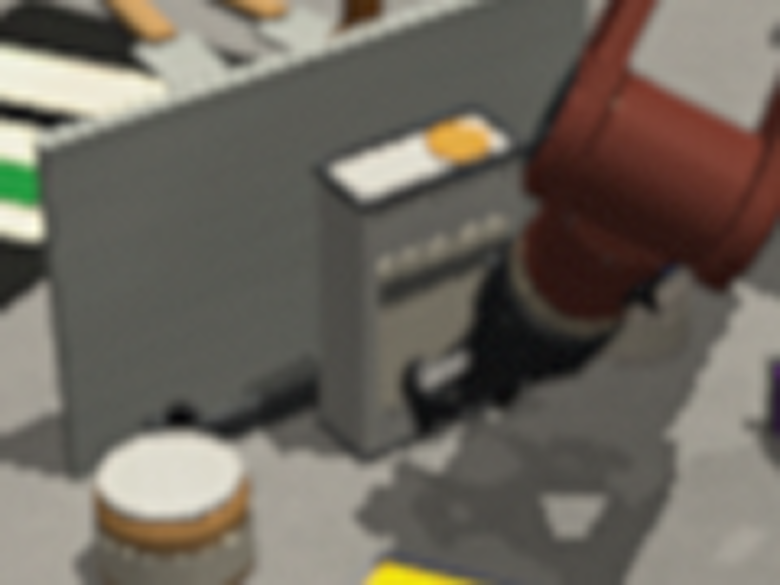

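```bash
python3 -m inch '0 0 0 0 0 0 0;0 0 0 0 0 0 0;0 0 0 0 0 0 0'>/dev/null; python3 look.py 10; python3 lean.py 10; python3 -m inch '0 0 0 0 0 0 0;0 0 0 0 0 0 0;0 0 0 0 0 0 0'>/dev/null; python3 look.py 11; python3 lean.py 11
```

```text
t 0.5782 s 0.0936 z 0.0057  Fn 0.01 Ft 0.73 Fz 0.14 tilt 36.0 yaw -15.10 T 13.8 trq [ 0.22 -0.03  0.04] q [  5.  33.  96. -36.  69.  39.]
347 341 face s at z=0 0.0882 lean 2.6 yaw off 0.2 ztop 0.1821065481817824
t 0.5781 s 0.0935 z 0.0057  Fn 0.17 Ft -0.46 Fz 0.47 tilt 36.0 yaw -15.11 T 14.2 trq [ 0.3  -0.15 -0.  ] q [  5.  33.  96. -36.  69.  39.]
341 332 face s at z=0 0.0887 lean 0.7 yaw off -0.3 ztop 0.1825021465665553
```

View pics/s11.png

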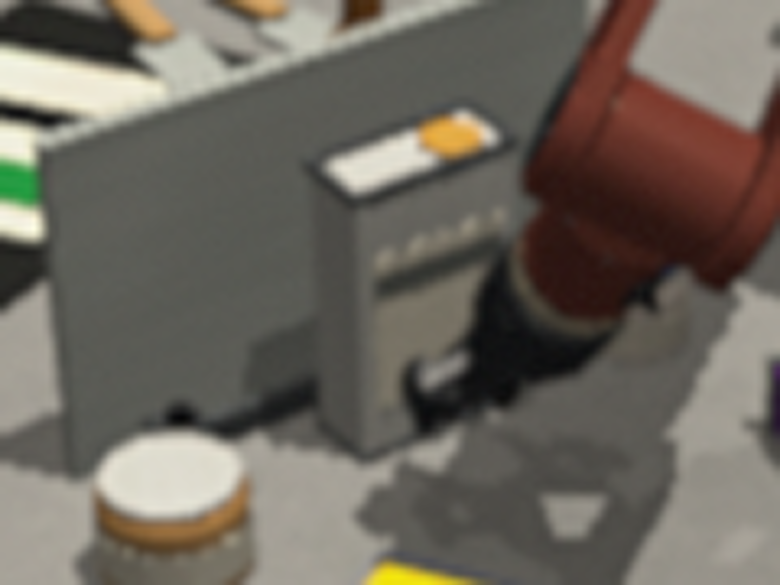

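It rocked and settled upright: lean about 0.7°, square within 0.3°, front face at s ≈ 0.089. That leaves about 18 mm to the bar. I'll lower the tips a little and slide it on.

```bash
python3 -m inch '0 0.0032 0.0024 0 0 0 0;0 0 0 0 0 0 0;0 0.0029 -0.004 0 0 0 0;0 0.0029 -0.004 0 0 0 0;0 0 0 0 0 0 0' >/dev/null; python3 -c "from h import *;st()"
for i in 1 2 3 4; do python3 -m inch '0 0.0006 -0.0008 0 0 0 0;0 0.0006 -0.0008 0 0 0 0;0 0 0 0 0 0 0' >/dev/null; python3 -c "from h import *;st()";done
```

```text
t 0.5779 s 0.0828 z 0.0017  Fn 0.21 Ft 0.00 Fz 0.81 tilt 36.0 yaw -15.16 T 14.8 trq [ 0.27 -0.06  0.01] q [  4.  33.  97. -37.  68.  39.]
t 0.5782 s 0.0816 z 0.0017  Fn 0.88 Ft 0.03 Fz -0.34 tilt 36.0 yaw -15.11 T 15.1 trq [ 0.31 -0.06  0.  ] q [  4.  33.  97. -37.  68.  39.]
t 0.5781 s 0.0796 z 0.0016  Fn 0.38 Ft 0.92 Fz -0.24 tilt 36.0 yaw -15.11 T 15.3 trq [ 0.3  -0.11 -0.02] q [  4.  33.  97. -37.  68.  39.]
t 0.5782 s 0.0779 z 0.0016  Fn 1.84 Ft -0.30 Fz -0.35 tilt 36.0 yaw -15.10 T 15.7 trq [ 0.41 -0.11  0.03] q [  4.  33.  97. -37.  68.  39.]
t 0.5782 s 0.0756 z 0.0016  Fn 0.91 Ft -0.02 Fz 0.04 tilt 36.0 yaw -15.10 T 15.9 trq [ 0.46 -0.14  0.05] q [  4.  33.  97. -37.  68.  39.]
```

```bash
for i in 1 2 3 4 5; do python3 -m inch '0 0.0006 -0.0008 0 0 0 0;0 0.0006 -0.0008 0 0 0 0;0 0 0 0 0 0 0' >/dev/null; python3 -c "from h import *;st()";done; python3 look.py 12; python3 lean.py 12
```

```text
t 0.5781 s 0.0735 z 0.0016  Fn 0.47 Ft 0.35 Fz -0.07 tilt 36.0 yaw -15.11 T 16.2 trq [ 0.4  -0.17 -0.02] q [  3.  33.  97. -37.  68.  39.]
t 0.5781 s 0.0716 z 0.0016  Fn 0.64 Ft -0.29 Fz -1.01 tilt 36.0 yaw -15.11 T 16.6 trq [ 0.43 -0.11 -0.  ] q [  3.  33.  97. -37.  68.  38.]
t 0.5782 s 0.0695 z 0.0016  Fn 1.01 Ft 0.92 Fz -0.04 tilt 36.0 yaw -15.11 T 16.9 trq [ 0.37 -0.19  0.  ] q [  3.  33.  98. -37.  67.  38.]
t 0.5782 s 0.0676 z 0.0015  Fn 1.62 Ft 0.02 Fz -0.06 tilt 36.0 yaw -15.11 T 17.1 trq [ 0.35 -0.1   0.02] q [  3.  33.  98. -37.  67.  38.]
t 0.5783 s 0.0660 z 0.0015  Fn 3.48 Ft -0.16 Fz -0.29 tilt 36.0 yaw -15.11 T 17.4 trq [ 0.56 -0.11 -0.03] q [  3.  33.  98. -37.  67.  38.]
t 0.5783 s 0.0660 z 0.0015  Fn 3.77 Ft -0.76 Fz 0.77 tilt 36.0 yaw -15.10 T 17.6 trq [ 0.53 -0.17 -0.06] q [  3.  33.  98. -37.  67.  38.]
325 310 face s at z=0 0.0743 lean 1.3 yaw off -0.1 ztop 0.18112778246181319
```

View pics/s12.png

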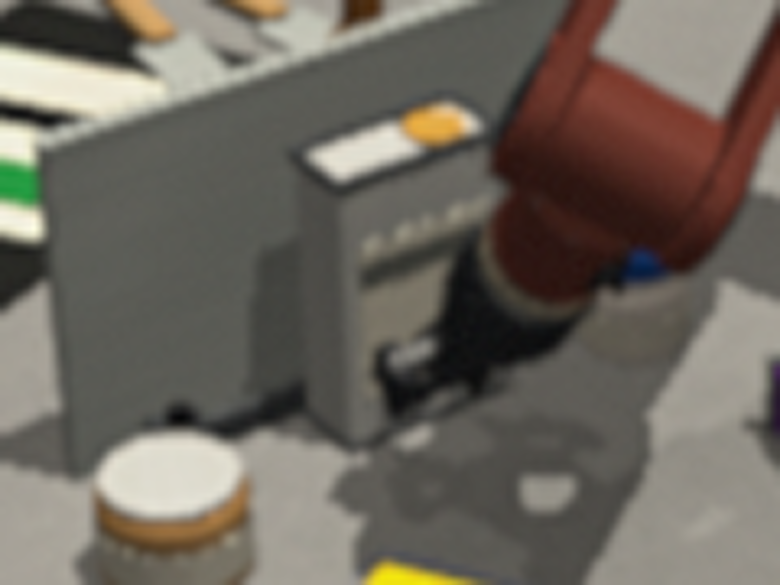

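View pics/t12.png

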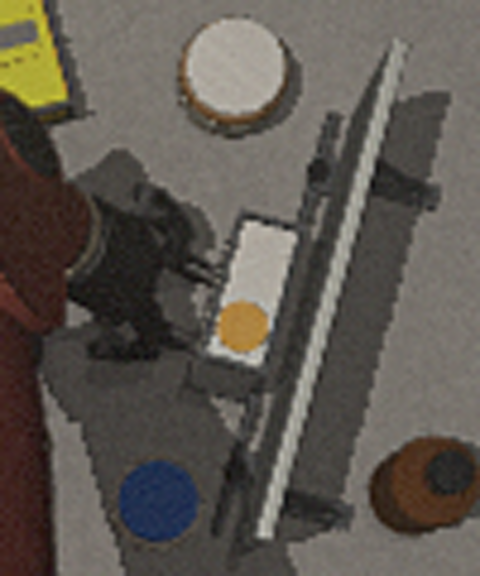

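Force rose to about 3.6 N and the tip stopped advancing fully, with the tin's back at s ≈ 0.024. That is likely the bar, so I'll use small steps now.

```bash
cat >> h.py <<'E'
def av():
    from plant import robot
    s=robot.read_state();f=s["wrist_force"];n=np.array([.2609,.9654]);p=s["tcp_pos"];e=np.array([.9654,-.2609])
    print("T %.2f s %.5f t %.4f Fn %.2f trq %.2f"%(s["time_s"],p[:2]@n,p[:2]@e,f[:2]@n,s["torque"][:2]@e))
E
for i in 1 2 3; do python3 -m inch '0 0.0002 -0.0003 0 0 0 0' >/dev/null; python3 -m inch '0 0 0 0 0 0 0'>/dev/null; python3 -c "from h import *;av()"; python3 -m inch '0 0 0 0 0 0 0'>/dev/null; python3 -c "from h import *;av()";done
```

```text
T 17.75 s 0.06596 t 0.5783 Fn 5.19 trq 0.74
T 17.85 s 0.06591 t 0.5783 Fn 4.38 trq 0.80
T 18.05 s 0.06592 t 0.5783 Fn 6.76 trq 0.94
T 18.15 s 0.06595 t 0.5783 Fn 5.26 trq 0.92
T 18.35 s 0.06588 t 0.5783 Fn 6.65 trq 1.10
T 18.45 s 0.06591 t 0.5783 Fn 6.94 trq 0.98
```

It's firm now: s is stuck at 0.0659 while the force climbs about 1.2 N per step, so the foot bears on the bar. Up to just under 10 N and hold.

```bash
for i in 1 2; do python3 -m inch '0 0.0002 -0.0003 0 0 0 0' >/dev/null; for j in 1 2 3; do python3 -m inch '0 0 0 0 0 0 0'>/dev/null; python3 -c "from h import *;av()"; done;done
```

```text
T 18.65 s 0.06590 t 0.5783 Fn 9.07 trq 1.10
T 18.75 s 0.06587 t 0.5783 Fn 7.98 trq 1.16
T 18.85 s 0.06587 t 0.5783 Fn 8.19 trq 1.15
T 19.05 s 0.06588 t 0.5784 Fn 8.79 trq 1.23
T 19.15 s 0.06587 t 0.5783 Fn 9.33 trq 1.23
T 19.25 s 0.06589 t 0.5784 Fn 8.59 trq 1.23
```

```bash
python3 -m inch '0 0.0001 -0.0002 0 0 0 0' >/dev/null; for j in 1 2 3 4 5 6; do python3 -m inch '0 0 0 0 0 0 0;0 0 0 0 0 0 0'>/dev/null; python3 -c "from h import *;av()"; done; python3 look.py 13; python3 lean.py 13
```

```text
T 19.55 s 0.06589 t 0.5783 Fn 9.69 trq 1.29
T 19.75 s 0.06587 t 0.5783 Fn 8.86 trq 1.30
T 19.95 s 0.06587 t 0.5783 Fn 10.37 trq 1.36
T 20.15 s 0.06586 t 0.5783 Fn 9.54 trq 1.30
T 20.35 s 0.06590 t 0.5783 Fn 9.18 trq 1.27
T 20.55 s 0.06587 t 0.5783 Fn 9.78 trq 1.24
t 0.5784 s 0.0659 z 0.0015  Fn 9.17 Ft -2.13 Fz 2.35 tilt 35.8 yaw -15.10 T 20.6 trq [ 1.27 -0.08 -0.24] q [  3.  33.  98. -37.  67.  38.]
327 314 face s at z=0 0.0762 lean 1.9 yaw off 0.9 ztop 0.18124597640149573
```

View pics/t13.png

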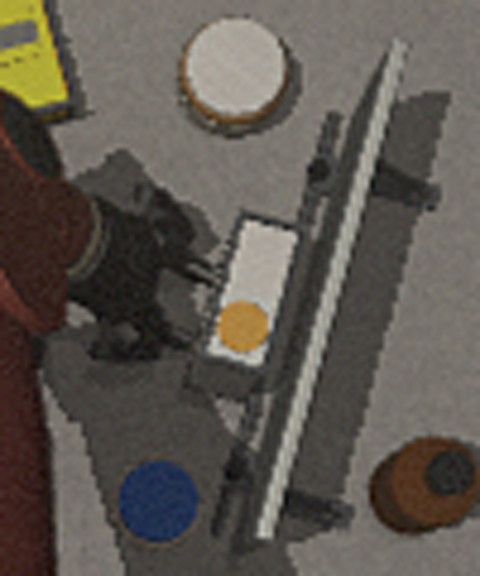

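I held about 9.6 N steady for over a second. Now I'll let go and back away.

```bash
python3 -m inch '0 -0.0012 0.0016 0 0 0 0;0 -0.0018 0.0024 0 0 0 0;0 -0.006 0.008 0 0 0 0;0 -0.012 0.016 0 0 0 0;0 -0.018 0.024 0 0 0 0;0 -0.03 0 0 0 0 0;0 -0.03 0 0 0 0 0;0 0 0 0 0 0 0'; python3 look.py 14; python3 lean.py 14
```

```text
time_s: 21.45
tcp_pos: [0.6053, 0.011, 0.055]
tcp_rot: [[0.966, -0.144, 0.213], [-0.257, -0.567, 0.783], [0.008, -0.811, -0.585]]
wrist_force: [0.9, 0.0, 0.5]
gripper_width: 0.0424
t 0.5786 s 0.1654 z 0.0515  Fn 0.58 Ft -0.62 Fz -0.66 tilt 36.0 yaw -15.02 T 21.6 trq [ 0.28 -0.08 -0.06] q [ 11.  33.  91. -33.  77.  40.]
341 333 face s at z=0 0.0758 lean 1.7 yaw off -0.2 ztop 0.18110536072262326
```

View pics/s14.png

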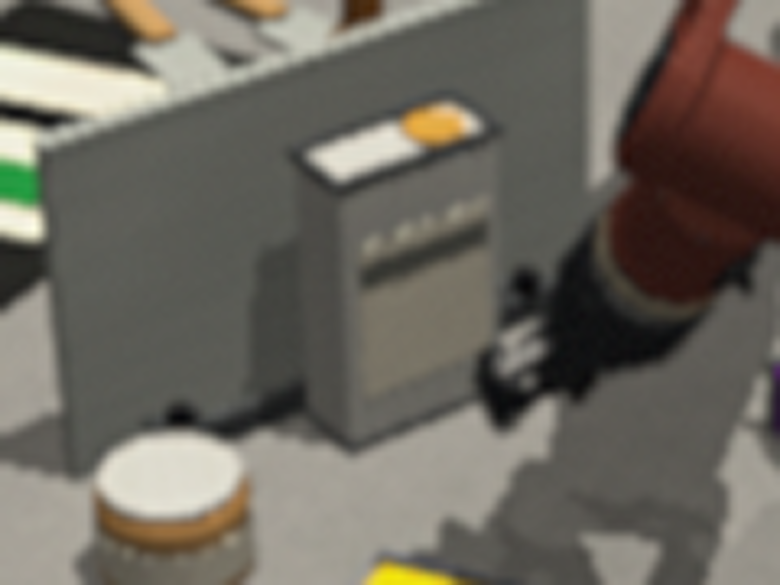

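View pics/t14.png

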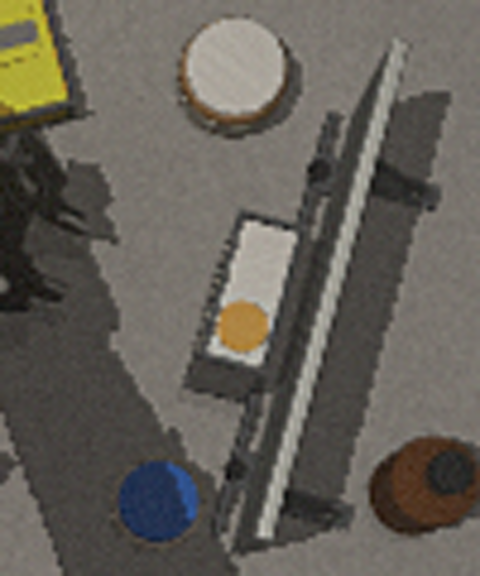

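```bash
sed 's/q\[:,2\]>.10/q[:,2]>.015/' lean.py > lean2.py; python3 lean2.py 14
python3 - <<'E'
from h import *
t=load("pics/t14.npz");n=np.array([.2609,.9654]);e=np.array([.9654,-.2609])
tm=lambda p:(310+p[0]/4.8,125+p[1]/4.8)
for nm,p,z in [("top back corners",(299,226),.18),("",(266,366),.18),("top front",(243,215),.18),("",(207,357),.18),("bar front top edge",(330,113),.022),("",(213,530),.022),("tub",(234,66),.062),("jar",(159,500),.07)]:
    w=ray(t,tm(p),z);print(nm,"t %.4f s %.4f"%(w[:2]@e,w[:2]@n),w.round(3))
# compare bystander pixels
a=load("pics/top0.npz")["pixels"].astype(int)
print("before: tub (.761,-.103) jar (.429,-.047)")
E
```

```text
735 719 face s at z=0 0.0718 lean -0.1 yaw off -0.5 ztop 0.18110536072262326
top back corners t 0.6309 s 0.0273 [ 0.616 -0.138  0.18 ]
 t 0.5287 s 0.0234 [ 0.516 -0.115  0.18 ]
top front t 0.6276 s 0.0673 [ 0.623 -0.099  0.18 ]
 t 0.5235 s 0.0647 [ 0.522 -0.074  0.18 ]
bar front top edge t 0.7567 s 0.0195 [ 0.736 -0.179  0.022]
 t 0.4202 s 0.0204 [ 0.411 -0.09   0.022]
tub t 0.7613 s 0.1013 [ 0.761 -0.101  0.062]
jar t 0.4269 s 0.0672 [ 0.43  -0.047  0.07 ]
before: tub (.761,-.103) jar (.429,-.047)
```

With the whole face fitted, lean is −0.1° and yaw is within 0.5°. The tin's back is at s ≈ 0.022 against the bar at 0.020. Tub and jar are where they were.

```bash
python3 -c "
from plant import robot
print(robot.hand_in())"
```

```text
the job is handed in; nothing more can be done
None
```

The tin is upright and square with its foot on the stop bar, and I handed the job in at about 21.6 s.

- **Righting:** I pushed the foot low with two half-open fingertips, at readings up to about 5 N. The first approach was level with the foot edge, because the tips sit about 10 mm behind the nominal TCP at that opening; I backed off without touching and went in lower. At 11° lean I withdrew and the tin tipped onto its base by itself. It rocked once, by about 2.5°, before standing.
- **Pressing home:** I slid it upright at about 1 N, less than the stated 1.5–4 N, so the wrist readings may be slightly low. The bar was felt as a firm stop. I held it there at about 9.6 N on average for over a second (single readings 8.9 to 10.4 N, with roughly 0.7 N of noise), then let go.
- **Last checks:** The tin leans −0.1° and is square within 0.5°. Its back is at 22 mm against the bar's front at 20 mm, which agrees within camera accuracy. An earlier fit on the upper face alone gave a 1.7° lean; the full-face fit did not confirm it.
- **Bystanders:** The tub and jar measured unmoved within 2 mm. The bottle looks unmoved in the pictures, but I did not measure it again. The robot is clear of everything.

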